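# Lock the pen section onto the desk organiser

## Task

Fit the tall eight-sided pen section onto the desk organiser: lower it upright into the round socket with its two lugs going down through the two slots, then turn it a quarter turn clockwise (seen from above) until it stops, so that the lugs are locked under the metal rim. Let go of it there, and leave the short section, the stapler and the mug where they are.

Things in the scene. Friction and masses are not known exactly. Their poses are not given: they have to be found in the camera images.
- tall_section: the part to fit: white plastic eight-sided cup, open on top, 95 mm tall, 52 mm across flats, 56 mm across corners, wall 3 mm, 0.08 to 0.17 kg, loose, upright on the desk. Origin: centre of its underside; z up. Two lugs at the bottom lie along its +x and -x, square to two flats; flats every 45 degrees. A half turn makes no difference. Grip it across any two opposite flats, above the lugs
- lug (a point): outer end of the +x lug of the tall section, 3 mm above its underside, 38 mm from its axis. The -x lug is its mirror image. Each lug is 16 mm wide and 6 mm high, flush with the underside, and sticks out 12 mm beyond the flat
- short_section: a section of the same shape and cross-section as the tall one, but only 50 mm tall; loose, not to be used or disturbed. Origin: centre of the underside
- organiser: desk organiser, fixed to the desk: black foot 100 mm (x) by 215 mm (y) with a round socket (93 mm outer diameter, top 44 mm above the desk) at one end and a low tray with a note block (up to 34 mm high) at the +y end. Origin: on the socket's axis at desk height; z up. Slots lie along its y axis: a section goes in with its x axis along this y, and is locked with its x axis along this x
- seat (a point): centre of the socket's flat floor, on its axis, 30 mm above the desk; axes as the organiser's. The tall section's origin comes to lie here. Inner wall radius 41.5 mm. Standing on the floor, a section turns freely clockwise seen from above, its lugs under the rim with 2.5 mm of play, to hidden stops about 93 degrees on; counter-clockwise a stop comes after about 12 degrees
- mouth (a point): centre of the socket's mouth, level with its top, 14 mm above the seat. An aluminium rim 5.5 mm thick reaches inward from the wall, leaving a round opening of 31 mm radius; it is cut by two opposite slots along the organiser's +y and -y, 26 mm wide at the opening, wider further out, reaching to the wall
- stapler: stapler 125 mm long (its x), 34 mm wide, 42 mm high; loose, to be left alone. Origin: centre of the underside
- mug: white mug 80 mm in diameter, 92 mm high, handle at its +y; loose, to be left alone. Origin: centre of the underside
There are look-alikes about, which are no part of the job. What is shaped like the tall_section but orange is not meant.

How it is judged (in metres and radians):
At the end, for the whole second after the job is handed in: The tall section stands on the socket's floor (within 3 mm in height and 6 mm sideways), upright within 4 degrees, turned so that its lugs lie along the organiser's x axis within 14 degrees (locked under the rim), at rest and released (horizontal distance between tall_section and seat below 0.006 m and z of tall_section in the frame of seat between -0.004 and 0.003 m and angle between tall_section's own z axis and vertical below 0.07 rad and angle between the x axis of tall_section and the x axis of organiser, either way round below 0.25 rad and linear speed of tall_section below 0.02 m/s and angular speed of tall_section below 0.15 rad/s); the robot touches nothing.
It fails at once if the short section, stapler or mug is moved by more than 40 mm or tipped by more than 30 degrees (distance of any of short_section, stapler, mug from where it was at the start of the episode above 0.04 m or angle between any of short_section, stapler, mug's own z axis and vertical above 0.52 rad).
It also fails if it takes over 42 s, if anything falls off the work surface, if the arm or the gripper's body presses on something with over 40 N, if the wrist force passes 120 N, or if a joint passes its speed limit or range.

## Robot

A 7-joint arm with a two-finger parallel gripper is mounted at the origin on the work surface. World frame = base frame: x ahead of the robot, y to its left, z up, the work surface at z = 0. Lengths are in m, angles in degrees, forces in N, time in s.
With the tool pointing down it reaches from about 0.425 to 0.875 m from the base axis. Payload 4.7 kg.
Tool frame: the origin (TCP) lies where the fingers leave the gripper's body, on its centre line; the fingertips stand 70 mm ahead of it and the grasp point (between the pads) lies 51 mm ahead of it (env.tip_reach is the distance from the TCP to the fingertips, in m); z points along the fingers, x is the direction in which the jaws open and shut, and the axes are right-handed (so a half turn about z gives the same grasp; the last joint's range is limited). The gripper opens to 87 mm and grips with 3 to 60 N. Pads are 19 mm wide; open, the fingers measure 117 mm over their backs; the gripper's body (75 mm by 190 mm) begins 51 mm behind the grasp point.
Start: joints at [69.276, 18.392, -4.016, 83.108, 1.295, 78.541, -3.26], TCP at [0.239, -0.605, 0.292] pointing down, gripper open.
Joint ranges: [-163.93, 163.93], [-17.29, 119.83], [-79.2, 71.16], [3.27, 140.29], [-89.18, 269.18], [5.43, 117.66], [-154.24, 154.24]. Speed limits (degrees/s): [147.25, 147.25, 180, 180, 180, 180, 180].

## Interface

Orientations are given as [roll, pitch, yaw] about the fixed x, y, z axes, in that order (R = Rz(yaw) Ry(pitch) Rx(roll)).
In Python, from cell import env, optics, order gives the robot as it stands.
- The arm moves only by the shell command python3 -m creep 'ROWS' [FORCE]. ROWS is JSON, a list of rows, each a list of 7 numbers: the shift along the tool's x, y, z in cm, then the turn, a rotation vector about the tool's x, y, z in rad, then the opening, from 0 (shut) to 1 (fully open). A call has 1 to 20 rows; each row shifts and turns the pose as measured when the row begins, along the tool's axes as they then stand; what a row does not reach is not made up. A row lasts 1/10 s, in which the tool goes at most 50 mm and 8.59 degrees, less where a joint would pass 70% of its speed; a pose out of reach is approached as far as the arm can. A call with a gripper value outside its range is refused whole. The fingers move at their own pace and stop on an object; FORCE is the grip in N (left out, the last holds). Time passes only in rows, so rows that do not move let the fingers close. It gives the time, the measured TCP pose, the force and the opening at its end, in the units of the state.
- env.get_obs(): the state, without advancing time (a new reading comes with each control period).
- optics.read_camera(name): name is "side" or "top"; returns a dict with "frame" (400x640x3 uint8, blue, green, red), "z_map" (400x640 float32, m along the optical axis (not along the pixel's ray), 0 where there is no reading), "fx", "fy", "cx", "cy" (pixels), "R" (3x3) and "t" (3): a world point X has camera coordinates R X + t. Camera axes: x right, y down, z forward; pixel columns grow to the right and rows downward; lengths in m; the calibration is good to about 2 mm. A picture is of the moment at which its call begins.
- order.sign_off(): hands the job in, once; it reports no verdict.
The state is a dict: "time_s": time; "qpos": joint angles; "joint_velocities": joint speeds; "effort": joint torques, N m; "tool_pos": TCP position; "tool_rot": TCP orientation; "force": force on the tool from outside, world axes, zero at the start; "wrist_torque": the same for the moment, N m; "grip_width": finger opening in m.
Only numpy, scipy, OpenCV 4.12 (cv2) and the standard library are available. Lean on these libraries where they do the work, as an engineer would, in place of code of your own. Each camera call takes 0.05 s, during which the arm holds its last target. There are 200 camera calls.

## Working session

There is one attempt and no reset: what is moved stays moved. The work goes in short steps, Python scripts to look and compute and a shell command to move; the robot and the scene stay as the last step left them, time stands still between calls to the robot, and variables do not carry over. Pictures are saved under pics/ and viewed, on a budget of 10 in all, crops included, one or two more only if the job needs it, and the job is handed in when it is done.

```bash
ls; mkdir -p pics; python3 - <<'E'
from cell import env, optics
import cv2, numpy as np
o=env.get_obs(); print({k:np.round(v,3).tolist() for k,v in o.items()})
for n in("top","side"):
    c=optics.read_camera(n); cv2.imwrite(f"pics/{n}0.png",c["frame"]); np.savez(f"{n}0.npz",**c)
    print(n,c["fx"],c["cx"],c["cy"],np.round(c["R"],3).tolist(),np.round(c["t"],3))
E
```

```text
pics
{'time_s': 0.0, 'qpos': [69.277, 18.44, -4.015, 83.175, 1.294, 78.542, -3.259], 'joint_velocities': [0.038, -0.052, -0.062, 0.046, 0.047, -0.022, 0.001], 'effort': [-0.0, -49.129, -0.404, -31.252, -0.064, 0.044, 0.0], 'tool_pos': [0.238, -0.604, 0.291], 'tool_rot': [179.995, 0.111, -68.467], 'force': [0.321, -1.154, -0.648], 'wrist_torque': [0.023, 0.019, 0.012], 'grip_width': 0.087}
top 412.94164624171765 318.9887475222561 195.75917683491227 [[0.028, -0.999, 0.033], [-0.98, -0.034, -0.194], [0.195, -0.027, -0.98]] [-0.126  0.611  0.711]
side 410.9735007349283 315.96063729849425 201.44448632103476 [[0.661, -0.75, 0.014], [-0.458, -0.418, -0.784], [0.594, 0.512, -0.62]] [-0.491  0.297  0.482]
```

View pics/top0.png

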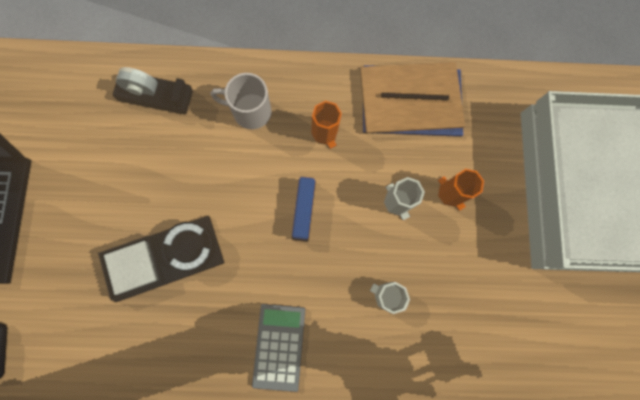

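View pics/side0.png

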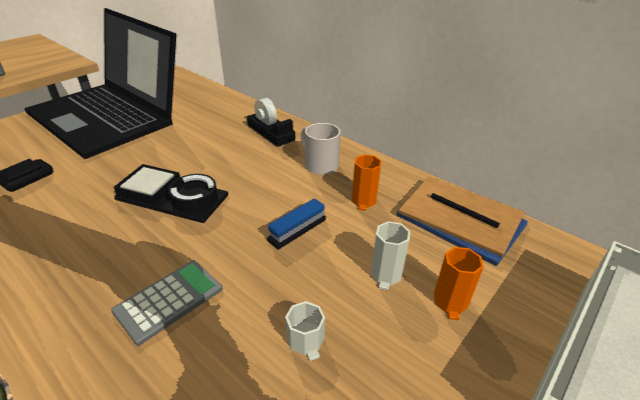

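The top view shows the tall white section at (405,195) with a lug at (405,215), a tall orange one next to it at (462,187), the short section at (393,297), the socket at (187,246) with the tray to its left, and the stapler at (303,208). The side view agrees, with the tall section at (390,250) and its lug at (385,285).

```bash
cat > h.py <<'E'
import numpy as np, cv2
from scipy.optimize import minimize
def cloud(c):
    z=c["z_map"]; v,u=np.nonzero(z>0); d=z[v,u]
    P=np.c_[(u-c["cx"])/c["fx"]*d,(v-c["cy"])/c["fy"]*d,d]
    return (P-c["t"])@c["R"], c["frame"][v,u].astype(int), np.c_[u,v]
def near(X,u,v,c):   # world point at pixel
    return ((np.array([(u-c["cx"])/c["fx"],(v-c["cy"])/c["fy"],1])*c["z_map"][v,u])-c["t"])@c["R"]
def octfit(P,c0,r=.026):  # outer-surface fit: centre and flat angle (mod 45)
    def f(p):
        d=P[:,:2]-p[:2]; n=p[2]+np.arange(8)*np.pi/4
        s=(d@np.array([np.cos(n),np.sin(n)])).max(1)
        e=np.where(s>r-.0015,np.abs(s-r),np.minimum(np.abs(s-(r-.003)),np.abs(s-r)))
        return np.minimum(e,.004).mean()
    b=min((minimize(f,[*c0,a],method="Nelder-Mead",options=dict(initial_simplex=[[*c0,a],[c0[0]+.004,c0[1],a],[c0[0],c0[1]+.004,a],[*c0,a+.2]])) for a in np.arange(0,.78,.13)),key=lambda r:r.fun)
    return b.x[:2],np.degrees(b.x[2])%45,b.fun
E
python3 - <<'E'
from h import *
for n,tu,su,ou in(("top",(405,200),(393,297),(187,246)),("side",(390,250),(305,330),(193,187))):
    c=dict(np.load(n+"0.npz")); X,col,uv=cloud(c)
    white=(col.min(1)>90)&(np.ptp(col,axis=1)<45)
    for nm,(u,v),h in(("tall",tu,.095),("short",su,.05)):
        m=white&(abs(uv[:,0]-u)<32)&(abs(uv[:,1]-v)<45)&(X[:,2]>.003)
        P=X[m]; top=P[(P[:,2]>h-.012)]
        # keep to cluster
        c0=np.median(top[:,:2],0); top=top[np.linalg.norm(top[:,:2]-c0,axis=1)<.045]
        (cc,rr)=cv2.minEnclosingCircle(top[:,:2].astype(np.float32))
        ctr,a,e=octfit(top,cc)
        print(n,nm,"n",len(top),"zmax",np.percentile(top[:,2],95).round(4),"enc",np.round(cc,4),round(rr,4),"oct",ctr.round(4),a.round(1),e.round(5))
        L=P[(P[:,2]<.012)]; d=L[:,:2]-ctr; r=np.hypot(*d.T); k=(r>.030)&(r<.042)
        print("  lug",k.sum(),np.round(np.degrees(np.arctan2(d[k,1],d[k,0])),0)[:40], r[k].max().round(4) if k.any() else "", (ctr+d[k].mean(0)).round(4) if k.any() else "")
    u,v=ou; m=(abs(uv[:,0]-u)<45)&(abs(uv[:,1]-v)<45)&(X[:,2]>.038)&(X[:,2]<.05)
    P=X[m]; C=col[m]; br=C.min(1)>130
    cc,rr=cv2.minEnclosingCircle(P[:,:2].astype(np.float32))
    B=P[br]; 
    fit=minimize(lambda p:np.minimum(0.01,np.maximum(0,np.maximum(.031-(r:=np.hypot(*(B[:,:2]-p).T)),r-.0415))).mean(),cc,method="Nelder-Mead").x
    d=B[:,:2]-fit; ang=np.degrees(np.arctan2(d[:,1],d[:,0]))
    print(n,"sock enc",np.round(cc,4),round(rr,4),"z",np.median(P[:,2]).round(4),"rim fit",fit.round(4),"hist",np.histogram(ang,np.arange(-180,181,10))[0])
    th=np.angle(np.exp(2j*np.radians(ang)).mean()); print(" locked x axis dir",np.degrees(th/2).round(1))
    # black foot
    m=(abs(uv[:,0]-(u-25 if n=="top" else u-22))<100)&(abs(uv[:,1]-v)<70)&(X[:,2]>.012)&(X[:,2]<.06)&(np.linalg.norm(X[:,:2]-fit,axis=1)<.2)
    print(" foot rect",[np.round(q,3) for q in cv2.minAreaRect(X[m][:,:2].astype(np.float32))])
E
```

```text
top tall n 263 zmax 0.0972 enc [ 0.6213 -0.2655] 0.0285 oct [ 0.6211 -0.2662] 26.9 0.00049
  lug 64 [  18.   16.   26.   22.   19.   17.   32.   31.   27.   24.   22.   18.
   37.   36.   31.   28.   26.   23.   38.   35.   34.   30.   29.   40.
   38.   36.   31.   41.   38. -144. -140. -149. -145. -144. -140. -162.
 -159. -155. -151. -148.] 0.0386 [ 0.618  -0.2669]
top short n 231 zmax 0.0525 enc [ 0.4337 -0.2475] 0.0277 oct [ 0.4335 -0.2478] 18.2 0.00054
  lug 44 [  54.   52.   50.   58.   57.   54.   53.   50.   61.   59.   57.   55.
   53.   65.   63.   62.   60.   58.   68.   66.   65.   63.   71.   70.
   69.   68.   66.   74.   73.   72.   71.   70.   76.   75.   74.   77.
 -109. -115. -118. -122.] 0.0396 [ 0.4421 -0.2286]
top sock enc [0.5129 0.1455] 0.0562 z 0.0446 rim fit [0.5155 0.1362] hist [20 20 23 22 21 20 20 21  9  0  0  0  0  2 20 21 20 19 21 20 19 21 22 21
 22 22  8  0  0  0  0  0 22 22 22 21]
 locked x axis dir 22.2
 foot rect [array([0.448, 0.147]), array([0.216, 0.254]), np.float64(21.7)]
side tall n 448 zmax 0.0962 enc [ 0.6203 -0.2681] 0.0279 oct [ 0.6208 -0.2
[... 252 characters left out ...]
-151. -148. -145.] 0.04 [ 0.5896 -0.2834]
side short n 559 zmax 0.0518 enc [ 0.4324 -0.2502] 0.0282 oct [ 0.4332 -0.2495] 18.4 0.00053
  lug 75 [-110. -107. -106. -104. -112. -109. -107. -105. -125. -122. -120. -117.
 -115. -112. -110. -107. -106. -104. -131. -128. -126. -123. -118. -116.
 -114. -111. -109. -107. -106. -131. -128. -126. -123. -121. -119. -116.
 -114. -113. -110. -109.] 0.0392 [ 0.4174 -0.2803]
side sock enc [0.5145 0.1351] 0.0485 z 0.044 rim fit [0.5152 0.1346] hist [ 8 12 12  8 10  9 10  9  5  0  0  0  0  6 15  9 11 10  8 12 10 12 16 14
 15 13  6  0  0  0  0  1  9  9 11  9]
 locked x axis dir 24.7
 foot rect [array([0.519, 0.119]), array([0.1  , 0.356]), np.float64(21.399)]
```

```bash
cat > go.py <<'E'
import sys, numpy as np
from scipy.spatial.transform import Rotation as R
from cell import env
def go(x,y,z,yaw):
    o=env.get_obs(); r=R.from_euler("xyz",o["tool_rot"],degrees=True)
    d=r.inv().apply(np.array([x,y,z])-o["tool_pos"])*100
    t=R.from_euler("xyz",[180,0,yaw],degrees=True); rv=(r.inv()*t).as_rotvec()
    print("t",round(o["time_s"],2),"pos",np.round(o["tool_pos"],4),"rot",np.round(o["tool_rot"],2),"F",np.round(o["force"],1),"M",np.round(o["wrist_torque"],2),"w",round(o["grip_width"],4))
    print("shift cm",d.round(2),"turn rad",rv.round(3),"| shift after turn",(t.inv().apply(np.array([x,y,z])-o["tool_pos"])*100).round(2),"q7",round(o["qpos"][6],1))
if __name__=="__main__": go(*map(float,sys.argv[1:]))
E
python3 go.py .621 -.267 .2 -18.2
python3 - <<'E'
from h import *
for n,b in(("top",[(462,187),(326,125)]),("side",[(458,283),(366,182)])):
    c=dict(np.load(n+"0.npz")); X,col,uv=cloud(c)
    for u,v in b:
        m=(np.abs(uv-[u,v]).max(1)<45)&(col[:,2]-col[:,0]>90)&(X[:,2]>.05); P=X[m]
        T=P[P[:,2]>P[:,2].max()-.015]
        print(n,cv2.minEnclosingCircle(T[:,:2].astype(np.float32)),P[:,2].max())
E
```

```text
t 0.1 pos [ 0.2384 -0.6043  0.2913] rot [ 1.800e+02  1.000e-01 -6.847e+01] F [ 0.8  0.6 -0.2] M [-0. -0.  0.] w 0.087
shift cm [-17.32 -47.97   9.15] turn rad [-0.001  0.002 -0.877] | shift after turn [ 25.81 -43.99   9.13] q7 -3.3
top ((0.6419907212257385, -0.3770337402820587), 0.028101898729801178) 0.09862939023924944
top ((0.7638199925422668, -0.11428749561309814), 0.028235748410224915) 0.09980429277881869
side ((0.6411300897598267, -0.3786931335926056), 0.028243770822882652) 0.09770445176147936
side ((0.7630636096000671, -0.1159064844250679), 0.029258843511343002) 0.09749043028135307
```

```bash
python3 -m creep '[[0,0,0,0,0,-0.146,1],[0,0,0,0,0,-0.146,1],[0,0,0,0,0,-0.146,1],[0,0,0,0,0,-0.146,1],[0,0,0,0,0,-0.146,1],[0,0,0,0,0,-0.146,1]]'; python3 go.py .621 -.267 .2 -18.2
```

```text
time_s: 0.7
tool_pos: [0.2379, -0.6028, 0.2871]
tool_rot: [-179.6, 0.3, -16.8]
force: [-0.8, -0.5, -0.6]
grip_width: 0.0872
t 0.7 pos [ 0.2379 -0.6028  0.2871] rot [-179.61    0.34  -16.84] F [-0.8 -0.5 -0.6] M [ 0.   -0.11 -0.07] w 0.0872
shift cm [ 26.99 -43.18   8.84] turn rad [-0.007  0.006  0.024] | shift after turn [ 25.91 -43.86   8.71] q7 46.8
```

```bash
python3 -m creep '[[2.2,-3.6,0.3,0,0,0,1],[2.2,-3.6,0.3,0,0,0,1],[2.2,-3.6,0.3,0,0,0,1],[2.2,-3.6,0.3,0,0,0,1],[2.2,-3.6,0.3,0,0,0,1],[2.2,-3.6,0.3,0,0,0,1],[2.2,-3.6,0.3,0,0,0,1],[2.2,-3.6,0.3,0,0,0,1],[2.2,-3.6,0.3,0,0,0,1],[2.2,-3.6,0.3,0,0,0,1],[2.2,-3.6,0.3,0,0,0,1],[0,0,0,0,0,0,1]]'; python3 go.py .621 -.267 .2 -18.2
```

```text
time_s: 1.9
tool_pos: [0.5913, -0.2822, 0.2452]
tool_rot: [-179.3, 0.9, -17.1]
force: [1.7, 0.9, -0.4]
grip_width: 0.087
t 1.9 pos [ 0.5913 -0.2822  0.2452] rot [-179.33    0.93  -17.1 ] F [ 1.7  0.9 -0.4] M [-0.01 -0.09  0.03] w 0.087
shift cm [ 2.46 -2.27  4.51] turn rad [-0.012  0.016  0.019] | shift after turn [ 2.35 -2.37  4.52] q7 -0.0
```

```bash
python3 -m creep '[[1.2,-1.2,0.5,-0.012,0.016,0.019,1],[1.2,-1.2,0.5,0,0,0,1],[0,0,0,0,0,0,1]]'; python3 go.py .621 -.267 .2 -18.2
```

```text
time_s: 2.2
tool_pos: [0.6224, -0.2649, 0.2328]
tool_rot: [180.0, 0.2, -18.1]
force: [-0.4, -0.3, -0.0]
grip_width: 0.0871
t 2.2 pos [ 0.6224 -0.2649  0.2328] rot [179.96   0.21 -18.06] F [-0.4 -0.3 -0. ] M [-0.01 -0.04 -0.04] w 0.0871
shift cm [-0.05  0.24  3.28] turn rad [0.001 0.004 0.002] | shift after turn [-0.06  0.24  3.28] q7 -4.3
```

```bash
python3 -m creep '[[0,0.2,2,0,0.003,0,1],[0,0,2,0,0,0,1],[0,0,2,0,0,0,1],[0,0,1.5,0,0,0,1],[0,0,0,0,0,0,1]]'; python3 go.py .621 -.267 .12 -18.2
```

```text
time_s: 2.7
tool_pos: [0.6193, -0.2719, 0.1551]
tool_rot: [179.8, 0.2, -18.2]
force: [-0.3, -0.3, 0.3]
grip_width: 0.0868
t 2.7 pos [ 0.6193 -0.2719  0.1551] rot [ 1.798e+02  1.700e-01 -1.824e+01] F [-0.3 -0.3  0.3] M [-0.03 -0.    0.01] w 0.0868
shift cm [ 0.02 -0.53  3.51] turn rad [ 0.004  0.003 -0.001] | shift after turn [ 0.01 -0.52  3.51] q7 -5.0
```

```bash
python3 -m creep '[[0,-0.5,1.2,0.004,0.003,0,1],[0,0,1,0,0,0,1],[0,0,1,0,0,0,1],[0,0,0,0,0,0,1]]'; python3 go.py .621 -.267 .12 -18.2;  python3 - <<'E'
from cell import optics
import cv2, numpy as np
t=optics.read_camera("top")["frame"][130:260,330:490]; s=optics.read_camera("side")["frame"][150:350,310:510]
cv2.imwrite("pics/g1.png",np.hstack([cv2.resize(t,(492,400)),cv2.resize(s,(300,400))[:, :300]]))
E
```

```text
time_s: 3.1
tool_pos: [0.6213, -0.2683, 0.1225]
tool_rot: [-180.0, -0.1, -18.3]
force: [-0.7, 0.3, 0.3]
grip_width: 0.0873
t 3.1 pos [ 0.6213 -0.2683  0.1225] rot [-1.7999e+02 -1.4000e-01 -1.8320e+01] F [-0.7  0.3  0.3] M [-0.04 -0.09 -0.  ] w 0.0873
shift cm [-0.07 -0.11  0.25] turn rad [-0.    -0.002 -0.002] | shift after turn [-0.07 -0.11  0.25] q7 -5.9
```

View pics/g1.png

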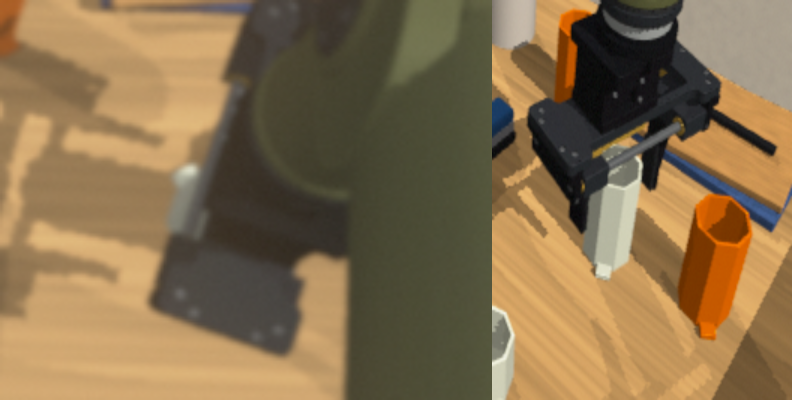

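The side crop shows the fingers straddling the white section at about (610,200) of the crop. The orange section at (715,260) is clear, so I'm closing the gripper.

```bash
python3 -m creep '[[0,-0.1,0.2,0,0,0,0.6],[0,0,0,0,0,0,0.4],[0,0,0,0,0,0,0.3],[0,0,0,0,0,0,0.3],[0,0,0,0,0,0,0.3],[0,0,0,0,0,0,0.3],[0,0,0,0,0,0,0.3],[0,0,0,0,0,0,0.3]]' 25; python3 go.py .621 -.267 .24 -18.2
```

```text
time_s: 4.0
tool_pos: [0.6236, -0.2677, 0.1243]
tool_rot: [180.0, -0.5, -18.3]
force: [0.4, 0.0, -0.4]
grip_width: 0.0515
t 4.0 pos [ 0.6236 -0.2677  0.1243] rot [179.97  -0.47 -18.31] F [ 0.4  0.  -0.4] M [ 0.   -0.03  0.01] w 0.0515
shift cm [ -0.18   0.02 -11.57] turn rad [ 0.    -0.008 -0.002] | shift after turn [-2.700e-01  1.000e-02 -1.157e+01] q7 -6.0
```

```bash
python3 -m creep '[[0,0,-2,0,0,0,0.3],[0,0,-3,0,0,0,0.3],[0,0,-3,0,0,0,0.3],[0,0,-2,0,0,0,0.3],[0,0,0,0,0,0,0.3]]' 30; python3 go.py .5153 .1355 .24 66.7
```

```text
time_s: 4.5
tool_pos: [0.6214, -0.2672, 0.2242]
tool_rot: [-180.0, -0.1, -18.3]
force: [0.4, 0.1, -1.7]
grip_width: 0.052
t 4.5 pos [ 0.6214 -0.2672  0.2242] rot [-1.7999e+02 -1.3000e-01 -1.8310e+01] F [ 0.4  0.1 -1.7] M [-0.02 -0.16  0.01] w 0.052
shift cm [-22.72 -34.9   -1.62] turn rad [ 1.000e-03 -2.000e-03 -1.484e+00] | shift after turn [ 32.79 -25.67  -1.58] q7 -4.4
```

```bash
python3 -m creep '[[-1,-1.5,-0.1,0,0,0,0.3],[-2.2,-3.4,-0.2,0,0,0,0.3],[-2.2,-3.4,-0.2,0,0,0,0.3],[-2.2,-3.4,-0.2,0,0,0,0.3],[-2.2,-3.4,-0.2,0,0,0,0.3],[-2.2,-3.4,-0.2,0,0,0,0.3],[-2.2,-3.4,-0.2,0,0,0,0.3],[-2.2,-3.4,-0.2,0,0,0,0.3],[-2.2,-3.4,-0.2,0,0,0,0.3],[-1.5,-2.2,-0.1,0,0,0,0.3],[0,0,0,0,0,0,0.3]]'; python3 go.py .5153 .1355 .24 66.7
```

```text
time_s: 5.6
tool_pos: [0.5073, 0.1139, 0.2242]
tool_rot: [179.7, 1.5, -18.0]
force: [-0.3, 0.3, -1.1]
grip_width: 0.0517
t 5.6 pos [0.5073 0.1139 0.2242] rot [179.75   1.46 -17.99] F [-0.3  0.3 -1.1] M [-0.04 -0.09 -0.06] w 0.0517
shift cm [ 0.05 -2.3  -1.59] turn rad [-0.015  0.024 -1.478] | shift after turn [ 2.3  -0.12 -1.58] q7 -37.6
```

```bash
python3 -m creep '[[0,0,0,0,0,-0.12,0.3],[0,0,0,0,0,-0.14,0.3],[0,0,0,0,0,-0.14,0.3],[0,0,0,0,0,-0.14,0.3],[0,0,0,0,0,-0.14,0.3],[0,0,0,0,0,-0.14,0.3],[0,0,0,0,0,-0.14,0.3],[0,0,0,0,0,-0.14,0.3],[0,0,0,0,0,-0.14,0.3],[0,0,0,0,0,-0.1,0.3],[0,0,0,0,0,0,0.3]]'; python3 go.py .5153 .1355 .24 66.7
```

```text
time_s: 6.7
tool_pos: [0.4913, 0.1129, 0.2068]
tool_rot: [-177.4, 1.7, 62.2]
force: [-0.1, 0.5, -0.8]
grip_width: 0.0517
t 6.7 pos [0.4913 0.1129 0.2068] rot [-177.4     1.65   62.21] F [-0.1  0.5 -0.8] M [ 0.05 -0.24 -0.03] w 0.0517
shift cm [ 3.02  0.91 -3.46] turn rad [-0.046  0.027 -0.079] | shift after turn [ 3.03  1.31 -3.32] q7 40.8
```

```bash
python3 -m creep '[[1.5,0.5,-1,-0.046,0.027,-0.079,0.3],[1.4,0.5,-0.8,0,0,0,0.3],[0,0,0,0,0,0,0.3],[0,0,0,0,0,0,0.3]]'; python3 go.py .5153 .1355 .22 66.7
```

```text
time_s: 7.1
tool_pos: [0.5102, 0.1333, 0.2199]
tool_rot: [-179.7, 0.3, 66.2]
force: [0.4, -0.3, -2.4]
grip_width: 0.0521
t 7.1 pos [0.5102 0.1333 0.2199] rot [-179.71    0.27   66.25] F [ 0.4 -0.3 -2.4] M [ 0.01 -0.14 -0.03] w 0.0521
shift cm [ 0.41  0.37 -0.01] turn rad [-0.005  0.005 -0.008] | shift after turn [ 0.4   0.38 -0.01] q7 42.1
```

```bash
python3 -m creep '[[0.4,0.35,0,-0.005,0.005,-0.008,0.3],[0,0,0,0,0,0,0.3],[0,0,0,0,0,0,0.3]]'; python3 go.py .5153 .1355 .22 66.7; python3 - <<'E'
from h import *
from cell import optics
im=[]
for n,b in(("top",(110,290,90,290)),("side",(80,260,90,310))):
    c=optics.read_camera(n); np.savez(n+"1.npz",**c)
    im.append(cv2.resize(c["frame"][b[0]:b[1],b[2]:b[3]],(400,400)))
    X,col,uv=cloud(c)
    m=(col.min(1)>85)&(np.ptp(col,axis=1)<45)&(np.hypot(X[:,0]-.515,X[:,1]-.1355)<.06)&(X[:,2]>.07)&(X[:,2]<.21)
    P=X[m]; print(n,len(P))
    if len(P)<50: continue
    print(" z range",np.percentile(P[:,2],[1,99]).round(4))
    for lo,hi in((.11,.15),(.15,.2),(.1,.2)):
        Q=P[(P[:,2]>lo)&(P[:,2]<hi)]
        if len(Q)>30: k=octfit(Q,(.515,.1355)); print(lo,len(Q),k[0].round(4),k[1].round(1),k[2].round(5))
cv2.imwrite("pics/i1.png",np.hstack(im))
E
```

```text
time_s: 7.4
tool_pos: [0.5139, 0.1342, 0.218]
tool_rot: [-179.9, 0.1, 66.6]
force: [-0.5, 0.2, -1.7]
grip_width: 0.0515
t 7.4 pos [0.5139 0.1342 0.218 ] rot [-1.7988e+02  1.1000e-01  6.6560e+01] F [-0.5  0.2 -1.7] M [ 0.05 -0.14  0.01] w 0.0515
shift cm [ 0.18  0.07 -0.2 ] turn rad [-0.002  0.002 -0.003] | shift after turn [ 0.18  0.08 -0.2 ] q7 42.2
top 0
side 934
 z range [0.0951 0.181 ]
0.11 502 [0.5132 0.1336] 20.8 0.00067
0.15 190 [0.5137 0.1341] 21.1 0.00062
0.1 847 [0.5133 0.1334] 22.9 0.00076
```

View pics/i1.png

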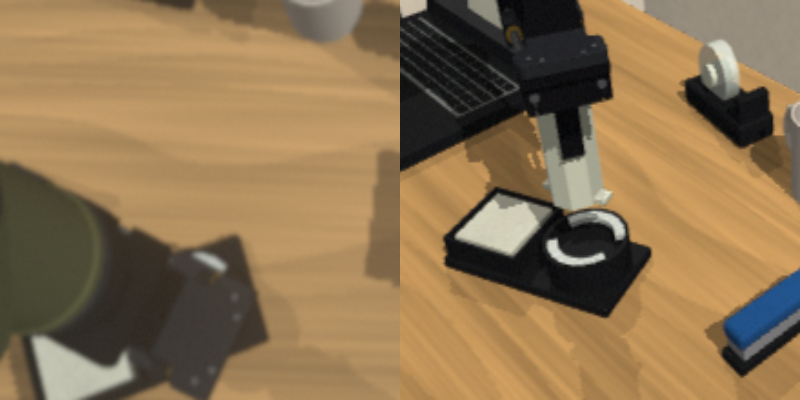

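The section hangs upright over the socket in the side crop (at about (575,155)), with its lugs at (548,185) and (602,197) pointing along the slots. In the side camera's own frame it is about 2 mm off centre.

```bash
python3 -m creep '[[0.2,0.1,0.8,0,0,0,0.3],[0,0,1.2,0,0,0,0.3],[0,0,1.2,0,0,0,0.3],[0,0,0.6,0,0,0,0.3],[0,0,0,0,0,0,0.3],[0,0,0,0,0,0,0.3]]'; python3 go.py .516 .1355 .175 66.7
```

```text
time_s: 8.1
tool_pos: [0.5149, 0.1352, 0.1754]
tool_rot: [-179.8, 0.2, 66.5]
force: [0.9, 0.2, -0.2]
grip_width: 0.052
t 8.1 pos [0.5149 0.1352 0.1754] rot [-179.76    0.18   66.54] F [ 0.9  0.2 -0.2] M [ 0.11 -0.17  0.01] w 0.052
shift cm [0.07 0.09 0.04] turn rad [-0.004  0.003 -0.003] | shift after turn [0.07 0.09 0.04] q7 40.0
```

```bash
python3 -m creep '[[0.07,0.09,0,-0.004,0.003,-0.003,0.3],[0,0,0,0,0,0,0.3],[0,0,0,0,0,0,0.3]]'; python3 go.py .516 .1355 .175 66.7; cat > meas.py <<'E'
from h import *
from cell import optics
c=optics.read_camera("side"); X,col,uv=cloud(c)
m=(col.min(1)>85)&(np.ptp(col,axis=1)<45)&(np.hypot(X[:,0]-.515,X[:,1]-.1355)<.06)&(X[:,2]>.05)&(X[:,2]<.21)
P=X[m]; z0,z1=np.percentile(P[:,2],[1,99])
print("z",z0.round(4),z1.round(4))
for lo,hi in((z0+.01,(z0+z1)/2),((z0+z1)/2,z1),(z0+.01,z1)):
    Q=P[(P[:,2]>lo)&(P[:,2]<hi)]; k=octfit(Q,(.515,.135)); print(lo.round(3),len(Q),k[0].round(4),k[1].round(1),k[2].round(5))
cv2.imwrite("pics/cur.png",cv2.resize(c["frame"][110:250,120:290],(680,560),interpolation=cv2.INTER_CUBIC))
E
python3 meas.py; cp pics/cur.png pics/i2.png
```

```text
time_s: 8.4
tool_pos: [0.5166, 0.1358, 0.1761]
tool_rot: [179.9, -0.1, 66.7]
force: [-0.1, 0.0, -1.4]
grip_width: 0.0518
t 8.4 pos [0.5166 0.1358 0.1761] rot [ 1.7993e+02 -5.0000e-02  6.6730e+01] F [-0.1  0.  -1.4] M [ 0.02 -0.16 -0.01] w 0.0518
shift cm [-0.05 -0.04  0.11] turn rad [ 0.001 -0.001  0.   ] | shift after turn [-0.05 -0.04  0.11] q7 40.2
z 0.0529 0.1342
0.063 373 [0.5159 0.1351] 23.6 0.00068
0.094 269 [0.5162 0.1354] 21.7 0.00067
0.063 642 [0.5161 0.1352] 22.6 0.00069
```

View pics/i2.png

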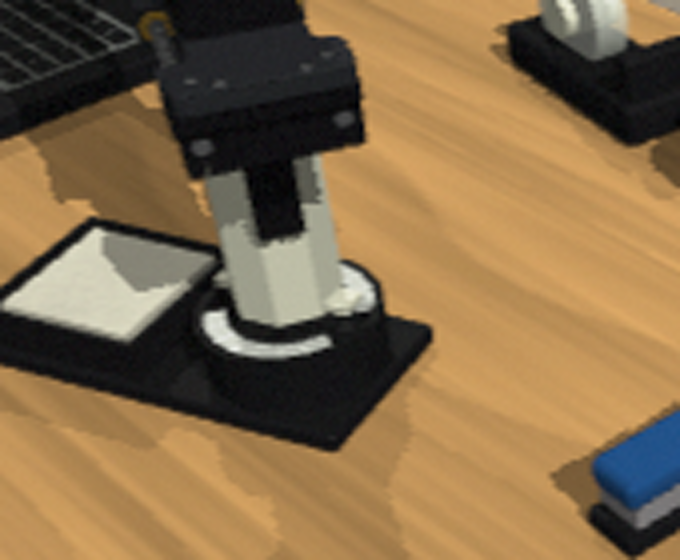

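The section sits above the opening at (280,250), with its visible lug at (345,300) lined up with the right slot. I'll lower it gently.

```bash
python3 -m creep '[[-0.06,-0.03,0.5,0,0,0,0.3],[0,0,0.5,0,0,0,0.3],[0,0,0.3,0,0,0,0.3],[0,0,0,0,0,0,0.3]]'; python3 go.py .5155 .1352 .154 66.7
```

```text
time_s: 8.85
tool_pos: [0.5162, 0.1352, 0.1623]
tool_rot: [179.9, -0.1, 66.7]
force: [0.0, -0.0, -1.2]
grip_width: 0.0519
t 8.85 pos [0.5162 0.1352 0.1623] rot [ 1.7987e+02 -6.0000e-02  6.6710e+01] F [ 0.  -0.  -1.2] M [ 0.02 -0.1  -0.04] w 0.0519
shift cm [-0.03 -0.07  0.83] turn rad [ 0.002 -0.001  0.   ] | shift after turn [-0.03 -0.07  0.83] q7 39.5
```

No contact yet, and the bottom is about 5 mm below the rim top. I'll keep going down to the floor.

```bash
python3 -m creep '[[-0.05,-0.05,0.3,0,0,0,0.3],[0,0,0.3,0,0,0,0.3],[0,0,0.2,0,0,0,0.3],[0,0,0,0,0,0,0.3]]'; python3 go.py .5155 .1352 .154 66.7; python3 -m creep '[[0,0,0.15,0,0,0,0.3],[0,0,0.1,0,0,0,0.3],[0,0,0,0,0,0,0.3]]'; python3 go.py .5155 .1352 .154 66.7;
```

```text
time_s: 9.25
tool_pos: [0.5158, 0.1348, 0.1542]
tool_rot: [179.8, -0.0, 66.7]
force: [-0.4, 0.5, -0.8]
grip_width: 0.0513
t 9.25 pos [0.5158 0.1348 0.1542] rot [ 1.7984e+02 -4.0000e-02  6.6700e+01] F [-0.4  0.5 -0.8] M [ 0.14 -0.12 -0.01] w 0.0513
shift cm [ 0.02 -0.05  0.02] turn rad [ 0.003 -0.001  0.   ] | shift after turn [ 0.02 -0.05  0.02] q7 39.1
time_s: 9.55
tool_pos: [0.5162, 0.1351, 0.1545]
tool_rot: [179.8, 0.0, 66.7]
force: [0.2, -1.0, -1.2]
grip_width: 0.0517
t 9.55 pos [0.5162 0.1351 0.1545] rot [1.798e+02 4.000e-02 6.670e+01] F [ 0.2 -1.  -1.2] M [ 0.05 -0.15  0.  ] w 0.0517
shift cm [-0.02 -0.06  0.05] turn rad [ 0.004  0.001 -0.   ] | shift after turn [-0.02 -0.06  0.05] q7 39.0
```

```bash
python3 -m creep '[[0,0,0.3,0.003,0,0,0.3],[0,0,0.3,0,0,0,0.3]]'; python3 go.py .5155 .1352 .154 66.7; python3 meas.py
```

```text
time_s: 9.75
tool_pos: [0.5168, 0.1353, 0.154]
tool_rot: [179.9, 0.2, 66.7]
force: [-11.7, -2.7, 29.5]
grip_width: 0.0518
t 9.75 pos [0.5168 0.1353 0.154 ] rot [179.88   0.23  66.68] F [-11.7  -2.7  29.5] M [-0.59  2.58  0.03] w 0.0518
shift cm [-0.06 -0.12  0.  ] turn rad [ 0.002  0.004 -0.   ] | shift after turn [-0.06 -0.12  0.  ] q7 38.8
z 0.0504 0.1119
0.06 226 [0.517  0.1318] 19.6 0.00071
0.081 155 [0.5158 0.1331] 40.2 0.00066
0.06 381 [0.5172 0.1318] 20.6 0.00069
```

Floor contact: 29 N upward at TCP z 0.154, so the underside is at about 30 mm. I'll ease off and start turning clockwise.

```bash
python3 -m creep '[[-0.05,-0.05,-0.15,0,0,0,0.3],[0,0,-0.05,0,0,0.06,0.3],[0,0,0,0,0,0.06,0.3],[0,0,0,0,0,0.06,0.3]]'; python3 go.py .516 .1352 .155 -26
```

```text
time_s: 10.2
tool_pos: [0.5167, 0.1352, 0.1564]
tool_rot: [179.7, 0.1, 56.0]
force: [-0.7, 0.5, -1.1]
grip_width: 0.0518
t 10.2 pos [0.5167 0.1352 0.1564] rot [1.7975e+02 1.2000e-01 5.6030e+01] F [-0.7  0.5 -1.1] M [ 0.05 -0.13  0.05] w 0.0518
shift cm [-0.04 -0.06  0.14] turn rad [ 0.005 -0.002  1.432] | shift after turn [-0.06  0.03  0.14] q7 28.8
```

```bash
python3 -m creep '[[-0.04,-0.05,0.1,0.005,0,0.06,0.3],[0,0,0.02,0,0,0.07,0.3],[0,0,0,0,0,0.07,0.3],[0,0,0,0,0,0.07,0.3]]'; python3 go.py .516 .1352 .155 -26
```

```text
time_s: 10.6
tool_pos: [0.5168, 0.136, 0.1541]
tool_rot: [-179.9, -0.1, 39.9]
force: [1.7, -0.5, 0.9]
grip_width: 0.052
t 10.6 pos [0.5168 0.136  0.1541] rot [-1.7995e+02 -8.0000e-02  3.9930e+01] F [ 1.7 -0.5  0.9] M [ 0.   -0.35 -0.02] w 0.052
shift cm [-0.11  0.01 -0.09] turn rad [-2.000e-03 -1.000e-03  1.151e+00] | shift after turn [-0.04  0.11 -0.09] q7 13.5
```

```bash
python3 -m creep '[[-0.08,0,-0.08,0,0,0.07,0.3],[0,0,0,0,0,0.07,0.3],[0,0,0,0,0,0.07,0.3],[0,0,0,0,0,0.07,0.3]]'; python3 go.py .516 .1352 .155 -26
```

```text
time_s: 11.0
tool_pos: [0.5178, 0.1352, 0.1542]
tool_rot: [-180.0, -0.3, 23.2]
force: [1.7, -1.2, -0.4]
grip_width: 0.0522
t 11.0 pos [0.5178 0.1352 0.1542] rot [-179.97   -0.29   23.23] F [ 1.7 -1.2 -0.4] M [-0.21 -0.37  0.04] w 0.0522
shift cm [-0.17 -0.07 -0.09] turn rad [-0.003 -0.004  0.859] | shift after turn [-0.16  0.08 -0.08] q7 -2.4
```

```bash
python3 meas.py; cp pics/cur.png pics/r1.png
```

```text
z 0.0508 0.1261
0.061 280 [0.5172 0.1349] 24.9 0.00065
0.088 482 [0.5174 0.1346] 23.4 0.00078
0.061 762 [0.5173 0.1347] 23.7 0.00074
```

View pics/r1.png

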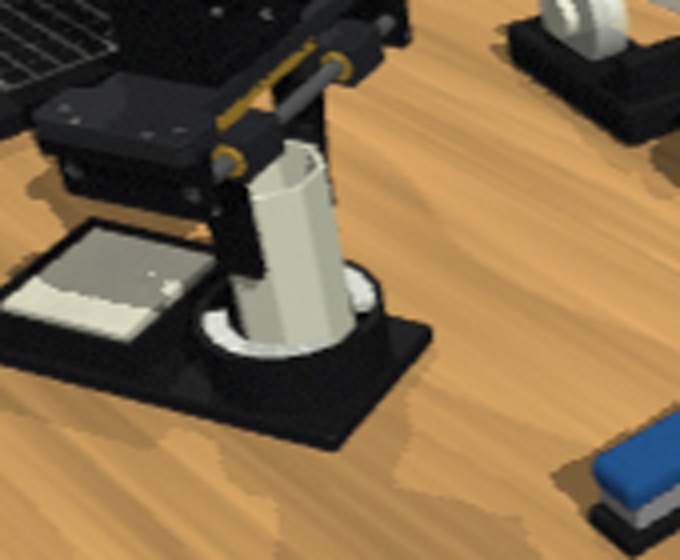

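The section stands in the socket at (300,250) and has turned with the gripper. No lugs are visible, so they are under the rim. I'll continue.

```bash
python3 -m creep '[[-0.17,-0.05,-0.05,0,-0.004,0.07,0.3],[0,0,0,0,0,0.07,0.3],[0,0,0,0,0,0.07,0.3],[0,0,0,0,0,0.07,0.3]]'; python3 go.py .516 .1352 .155 -26
```

```text
time_s: 11.45
tool_pos: [0.5174, 0.1345, 0.1541]
tool_rot: [-180.0, -0.2, 6.7]
force: [0.2, 0.4, 1.1]
grip_width: 0.0516
t 11.45 pos [0.5174 0.1345 0.1541] rot [-179.96   -0.2     6.74] F [0.2 0.4 1.1] M [-0.35 -0.31  0.03] w 0.0516
shift cm [-0.13 -0.08 -0.09] turn rad [-0.002 -0.003  0.571] | shift after turn [-0.15 -0.   -0.09] q7 -18.3
```

```bash
python3 -m creep '[[-0.1,0,-0.05,0,0,0.07,0.3],[0,0,0,0,0,0.07,0.3],[0,0,0,0,0,0.07,0.3],[0,0,0,0,0,0.07,0.3]]'; python3 go.py .516 .1352 .155 -26
```

```text
time_s: 11.85
tool_pos: [0.5175, 0.1333, 0.1542]
tool_rot: [-179.9, -0.3, -9.6]
force: [-0.3, 1.0, 2.9]
grip_width: 0.0516
t 11.85 pos [0.5175 0.1333 0.1542] rot [-179.94   -0.32   -9.65] F [-0.3  1.   2.9] M [0.05 0.06 0.1 ] w 0.0516
shift cm [-0.18 -0.16 -0.09] turn rad [-0.002 -0.005  0.285] | shift after turn [-0.22 -0.1  -0.08] q7 -34.0
```

```bash
python3 -m creep '[[-0.15,-0.15,-0.05,0,-0.004,0.06,0.3],[0,0,0,0,0,0.06,0.3],[0,0,0,0,0,0.06,0.3],[-0.05,0,0,0,0,0.04,0.3]]'; python3 go.py .516 .1352 .155 -26
```

```text
time_s: 12.25
tool_pos: [0.5168, 0.1342, 0.1541]
tool_rot: [-179.9, -0.2, -22.5]
force: [0.6, -1.6, 1.1]
grip_width: 0.0514
t 12.25 pos [0.5168 0.1342 0.1541] rot [-179.94   -0.2   -22.5 ] F [ 0.6 -1.6  1.1] M [-0.48 -0.19  0.06] w 0.0514
shift cm [-0.11 -0.06 -0.09] turn rad [-0.001 -0.003  0.061] | shift after turn [-0.11 -0.06 -0.09] q7 -46.6
```

```bash
python3 -m creep '[[-0.08,-0.05,-0.03,0,0,0.04,0.3],[0,0,0,0,0,0.03,0.3]]'; python3 go.py .516 .1352 .155 -26;  python3 -m creep '[[0,0,0,0,0,0.03,0.3],[0,0,0,0,0,0.03,0.3]]'; python3 go.py .516 .1352 .155 -26
```

```text
time_s: 12.45
tool_pos: [0.5165, 0.1352, 0.1541]
tool_rot: [-179.9, -0.2, -26.5]
force: [-0.5, 1.3, 1.5]
grip_width: 0.0519
t 12.45 pos [0.5165 0.1352 0.1541] rot [-179.88   -0.19  -26.54] F [-0.5  1.3  1.5] M [0.48 0.22 0.2 ] w 0.0519
shift cm [-0.04  0.02 -0.09] turn rad [-0.002 -0.003 -0.009] | shift after turn [-0.04  0.02 -0.09] q7 -50.6
time_s: 12.65
tool_pos: [0.5164, 0.1361, 0.1542]
tool_rot: [-179.9, -0.2, -29.8]
force: [-0.4, 0.1, 1.0]
grip_width: 0.0521
t 12.65 pos [0.5164 0.1361 0.1542] rot [-179.85   -0.22  -29.83] F [-0.4  0.1  1. ] M [-0.25  0.13  1.55] w 0.0521
shift cm [ 0.01  0.1  -0.08] turn rad [-0.002 -0.004 -0.067] | shift after turn [ 0.    0.1  -0.08] q7 -53.9
```

The wrist torque rose to 1.55 N·m, so the stop is reached. I'll relax the twist, release and check.

```bash
python3 -m creep '[[0,0.03,0,0,0,-0.035,0.3],[0,0,0,0,0,0,0.3],[0,0,0,0,0,0,0.3]]'; python3 go.py .516 .1352 .155 -28; python3 -m creep '[[0,0,0,0,0,0,0.7],[0,0,0,0,0,0,1],[0,0,0,0,0,0,1],[0,0,0,0,0,0,1],[0,0,0,0,0,0,1],[0,0,0,0,0,0,1]]'; python3 go.py .516 .1352 .27 -28; python3 meas.py
```

```text
time_s: 12.95
tool_pos: [0.5163, 0.136, 0.1542]
tool_rot: [-179.9, -0.2, -28.0]
force: [0.3, 0.3, 1.7]
grip_width: 0.0521
t 12.95 pos [0.5163 0.136  0.1542] rot [-179.85   -0.22  -27.99] F [0.3 0.3 1.7] M [0.12 0.07 0.1 ] w 0.0521
shift cm [ 0.01  0.08 -0.08] turn rad [-0.003 -0.004  0.   ] | shift after turn [ 0.01  0.08 -0.08] q7 -52.1
time_s: 13.55
tool_pos: [0.5161, 0.1349, 0.1534]
tool_rot: [-179.9, -0.2, -28.2]
force: [0.2, -0.1, -0.4]
grip_width: 0.0856
t 13.55 pos [0.5161 0.1349 0.1534] rot [-179.92   -0.19  -28.21] F [ 0.2 -0.1 -0.4] M [-0.04 -0.03 -0.02] w 0.0856
shift cm [ 1.000e-02 -4.000e-02 -1.166e+01] turn rad [-0.001 -0.003 -0.004] | shift after turn [ -0.02  -0.02 -11.66] q7 -52.2
z 0.0509 0.1718
0.061 707 [0.5154 0.1355] 17.3 0.00071
0.111 492 [0.515  0.1355] 20.3 0.00142
0.061 1199 [0.5153 0.1355] 17.5 0.00101
```

```bash
python3 -m creep '[[0,0,-1,0,0,0,1],[0,0,-2,0,0,0,1],[0,0,-3,0,0,0,1],[0,0,-3,0,0,0,1],[0,0,-3,0,0,0,1],[-1,3,-2,0,0,0,1],[-1,4,-1,0,0,0,1],[-1,4,0,0,0,0,1],[-1,4,0,0,0,0,1],[-1,4,0,0,0,0,1],[0,0,0,0,0,0,1],[0,0,0,0,0,0,1]]'; python3 go.py .516 .1352 .27 -28; python3 meas.py
python3 - <<'E'
from h import *
from cell import optics
im=[]
for n in("top","side"):
    c=optics.read_camera(n); im.append(cv2.resize(c["frame"],(800,500))[:300] if 0 else cv2.resize(c["frame"],(440,275)))
    X,col,uv=cloud(c); m=(col.min(1)>85)&(np.ptp(col,axis=1)<45)&(np.hypot(X[:,0]-.515,X[:,1]-.1355)<.04)
    T=X[m&(X[:,2]>.113)&(X[:,2]<.135)]
    if len(T)>30:
        k=octfit(T,(.515,.1355)); print(n,"top part",len(T),k[0].round(4),k[1].round(1),"ztop",np.percentile(T[:,2],95).round(4))
    for nm,p,h in(("short",(.4334,-.2486),.05),):
        S=X[(col.min(1)>90)&(np.ptp(col,axis=1)<45)&(np.hypot(X[:,0]-p[0],X[:,1]-p[1])<.045)&(X[:,2]>.038)]
        if len(S)>30: print(n,nm,octfit(S,p)[0].round(4))
    if n=="top": cr=c["frame"][170:320,80:260]
    else: cs=c["frame"][100:250,100:280]
cv2.imwrite("pics/f.png",np.vstack([np.hstack(im)[:, :800],np.hstack([cv2.resize(q,(400,320)) for q in(cr,cs)])]))
E
```

```text
time_s: 14.8
tool_pos: [0.3779, -0.0114, 0.3177]
tool_rot: [-179.5, -0.7, -27.9]
force: [0.5, 0.7, 0.9]
grip_width: 0.0872
t 14.8 pos [ 0.3779 -0.0114  0.3177] rot [-179.52   -0.73  -27.92] F [0.5 0.7 0.9] M [ 0.   -0.08  0.07] w 0.0872
shift cm [  5.28 -19.38   5.  ] turn rad [-0.008 -0.013  0.001] | shift after turn [  5.32 -19.43   4.77] q7 -23.7
z 0.0513 0.1259
0.061 322 [0.5156 0.1356] 17.7 0.00068
0.089 741 [0.5155 0.1356] 16.6 0.00071
0.061 1063 [0.5155 0.1356] 16.9 0.0007
top top part 334 [0.5164 0.137 ] 18.2 ztop 0.1274
top short [ 0.4334 -0.2479]
side top part 336 [0.5147 0.1355] 18.0 ztop 0.1258
side short [ 0.4333 -0.2494]
```

View pics/f.png

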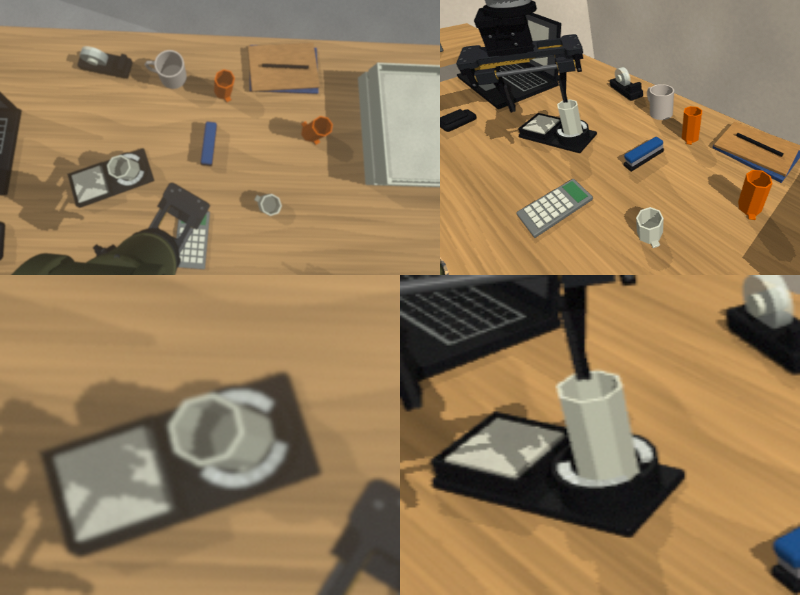

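The section stands upright in the socket (at (228,440) in the top crop and (595,425) in the side crop). The slots are empty, the arm is clear, and the other objects are where they were. Its lug axis is at about 17–18°, against 21.7° for the organiser's x, and its top is at 125–127 mm, so it is seated. Handing in.

```bash
python3 -c "
from cell import order
print(order.sign_off())"
```

```text
the job is handed in; nothing more can be done
None
```

The tall white section is in the socket, locked under the rim and released. I handed the job in at about 15 s of the 42 s allowed. I gripped it across two flats and lowered it with its lugs through the slots until it touched the floor at about 29 N. I then turned it clockwise to the stop, where the wrist torque rose to 1.55 N·m, opened the fingers and backed away.

| Last check | Measured | Limit |
|---|---|---|
| Distance sideways from the socket axis | about 1–1.5 mm | 6 mm |
| Top of the section | 126–127 mm, against a nominal 125 mm when seated | 3 mm in height |
| Lug axis against the organiser's x axis | about 4–5° (lugs 17–18°, organiser 21.7°) | 14° |

- **Camera agreement:** the top and side cameras differed by about 1.5–2 mm on position, which is within their calibration error.
- **Other objects:** the short section measured unmoved. The stapler and mug I judged only by eye, and they look where they were.
- **Tilt and rest:** I did not fit the tilt. The section looked upright, and the upper and lower parts of the side view gave the same centre. I did not measure its speed.

No check failed.

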